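# Make up two press changeover kits

### The arm

A 7-joint arm with a two-finger parallel gripper is mounted at the origin on a cart in front of the work surface, level with it; the furniture and walls round the work are solid. World frame = base frame: x ahead of the robot, y to its left, z up, the work surface at z = 0. Lengths are in m, angles in rad, forces in N, time in s.
With the tool pointing down it reaches from about 0.425 to 0.95 m from the base axis. Payload 4.7 kg.
Tool frame: the origin (TCP) lies midway between the tips of the shut fingers; the grasp point (between the pads) lies 19 mm behind it (arm.grip_depth is the distance from the TCP to the grasp point, in m); z points along the fingers, y is the line along which they close (so a half turn about z gives the same grasp; the last joint's range is limited). The gripper opens to 85 mm and grips with 20 to 120 N. Pads are 22 mm wide; open, the fingers measure 114 mm over their backs; the gripper's body (76 mm by 85 mm) begins 54 mm behind the grasp point. The pads swing forward as they close: fully open they stand 13 mm farther back than shut.
Start: joints at [-1.166, 0.469, -0.049, 1.532, 0.024, 1.141, -0.082], TCP at [0.284, 0.613, 0.231] pointing down, gripper open.
Joint ranges: [-2.59, 2.59], [-0.33, 1.99], [-1.39, 1.29], [0.1, 2.45], [-1.04, 4.18], [0.21, 1.99], [-2.66, 2.66]. Speed limits (rad/s): [2.57, 2.57, 3.14, 3.14, 3.14, 3.14, 3.14].

### API

Orientations are given as a rotation vector (axis times angle).
In Python, from plant import arm, viewer gives the robot as it stands. The module is installed in compiled form; this text tells all that it offers.
- The arm moves only by the tool servo_tool, never from a script. Its argument "targets" is a list of rows, each an object with "travel": the shift along the tool's x, y, z in cm, a list of three; "angular": the turn, a rotation vector about the tool's x, y, z in degrees, a list of three; "jaw": the closure, from 0 (fully open) to 1 (shut). A call has 1 to 8 rows; each row shifts and turns the commanded pose from where the row before left it, along the tool's axes as they then stand; what a row does not reach is not made up. A row lasts 1/8 s, in which the tool goes at most 62.5 mm and 10.7 degrees, less where a joint would pass 70% of its speed; a pose out of reach is approached as far as the arm can. A call with a gripper value outside its range is refused whole. The fingers move at their own pace and stop on an object; "newtons" is the grip in N (left out, the last holds). Time passes only in rows, so rows that do not move let the fingers close. It gives the time, the measured TCP pose, the force, the opening and the grip force at its end, in the units of the state.
- arm.get_obs(): the state, without advancing time (a new reading comes with each control period).
- viewer.read_camera(name): name is "scene" or "side" or "wrist"; returns a dict with "image" (480x640x3 uint8, red, green, blue), "fx", "fy", "cx", "cy" (pixels), "view" (4x4, takes a point from world to camera coordinates). Camera axes: x right, y down, z forward; pixel columns grow to the right and rows downward; lengths in m; the calibration is good to about 2 mm. A picture is of the moment at which its call begins. There is no depth.
- arm.sign_off(): hands the job in; it is judged then, once.
The state is a dict: "t": time; "joints": joint angles; "qvel": joint speeds; "joint_torque": joint torques, N m; "position": TCP position; "orientation": TCP orientation; "ft_force": force on the tool from outside, world axes, zero at the start; "torque": the same for the moment, N m; "grip_width": finger opening in m; "grasp_force": force on a finger pad.
Only numpy, scipy, OpenCV 4.12 (cv2) and the standard library are available. Lean on these libraries where they do the work, as an engineer would, in place of code of your own. Each camera call takes 0.05 s, during which the arm holds its last target. There are 200 camera calls.

### The job

Make up the two changeover kits from the stock on the plywood board. The blue tray gets the brown die block, the blue-lidded grease jar and the white tally counter; the yellow tray gets the black die block and the red-capped oil bottle. In each tray the die goes in the middle compartment, the other things in end compartments, one to a compartment, everything flat on the floor, upright and let go; leave the other stock (tin, tape roll, steel gauge) where it is.

Things in the scene. Friction and masses are not known exactly. Their poses are not given: they have to be found in the camera images.
- tray_blue: Blue kit tray, fixed on the plywood kitting board (board top 36 mm above the bench), 250 x 86 x 12 mm plus a grip lip at each end. Origin: centre of its underside; x along its length, z up. Three square compartments in a row, 78 x 78 mm inside, centres at x = -82, 0, +82 mm, y = 0; black liner in the middle one. Walls 4 mm thick, tops 12 mm, floors 4 mm above the board.
- tray_yellow: Yellow kit tray, fixed on the plywood kitting board (board top 36 mm above the bench), 250 x 86 x 12 mm plus a grip lip at each end. Origin: centre of its underside; x along its length, z up. Three square compartments in a row, 78 x 78 mm inside, centres at x = -82, 0, +82 mm, y = 0; black liner in the middle one. Walls 4 mm thick, tops 12 mm, floors 4 mm above the board.
- die_brown: Crimp die block with a brown base, 36 x 62 x 34 mm over all. Origin: centre of its underside, z up, y along the length. The base block is 36 x 62 x 19 mm (x, y, z) and carries a grey steel tooling block, 22 mm wide in x and 40 mm long in y, that rises from the base to 34 mm above the underside; it can be gripped across x by that block. About 0.28 kg.
- die_black: Crimp die block with a black base, 32 x 54 x 30 mm over all. Origin: centre of its underside, z up, y along the length. The base block is 32 x 54 x 16 mm (x, y, z) and carries a grey steel tooling block, 19 mm wide in x and 34 mm long in y, that rises from the base to 30 mm above the underside; it can be gripped across x by that block. About 0.28 kg.
- jar: White round jar of contact grease with a blue screw lid, diameter 56 mm, 55 mm high (body to 48 mm, lid diameter 52 mm above). Origin: centre of its underside, z up. About 0.14 kg.
- counter: Plain white-grey round hand tally counter, diameter 45 mm, body 26 mm high, with a small push button to 32 mm and a dark window on top. Origin: centre of its underside, z up. About 0.06 kg.
- oil: Tall cream oil bottle with a red cap, diameter 38 mm, 105 mm high. Origin: centre of its underside, z up. About 0.12 kg.
- tin: Round screw tin with a white lid and a dark and yellow band, diameter 62 mm, 40 mm high; origin: centre of its underside. Not part of any kit; stays where it is.
- tape: Black roll of insulating tape lying flat, diameter 52 mm, 18 mm high; origin: centre of its underside. Not part of any kit; stays where it is.
- gauge: Grey steel height gauge with a black knob, 28 x 60 x 26 mm (long side along y); origin: centre of its underside. Not part of any kit; stays where it is.
Mind the look-alikes: they are no part of the job. Of the things that look like the oil, the largest one is meant.

How it is judged:
By the outcome, as a careful person would: the job done as asked, in the order asked, and still so for the second after the job is handed in, with the robot touching nothing.
It also fails if it takes over 131 s, if anything falls off the work surface, if the arm or the gripper's body presses on something with over 40 N, if the wrist force passes 120 N, or if a joint passes its speed limit or range.

## Working session

There is one attempt and no reset: what is moved stays moved. The work goes in short steps, Python scripts to look and compute and a tool call to move; the robot and the scene stay as the last step left them, time stands still between calls to the robot, and variables do not carry over. Pictures are saved under pics/ and viewed, at most 14 in all, crops included, and the job is handed in when it is done.

Besides the shell and the picture viewer there is one more tool, called as name([rows], argument=value, ...), one row to a line, values as JSON. servo_tool: Moves the arm, as the interface text tells. Its arguments: {"type":"object","properties":{"targets":{"type":"array","items":{"type":"object","properties":{"travel":{"type":"array","items":{"type":"number"}},"angular":{"type":"array","items":{"type":"number"}},"jaw":{"type":"number"}}}},"newtons":{"type":"number"}},"required":["targets"]}

```bash
mkdir -p pics; ls; python3 - <<'E'
from plant import arm, viewer
import cv2, pickle, numpy as np
o=arm.get_obs(); print({k:np.round(v,3) for k,v in o.items()})
d={}
for n in ("scene","side","wrist"):
    c=viewer.read_camera(n); d[n]=c
    cv2.imwrite(f"pics/{n}0.png",c["image"][:,:,::-1]); print(n,c["fx"],c["fy"],c["cx"],c["cy"],np.round(c["view"],3).tolist())
pickle.dump(d,open("c0.pkl","wb"))
E
```

```text
pics
{'t': np.float64(0.0), 'joints': array([-1.166,  0.469, -0.049,  1.534,  0.024,  1.141, -0.082]), 'qvel': array([-0.001, -0.001,  0.001, -0.001, -0.001, -0.   ,  0.002]), 'joint_torque': array([-0.0000e+00, -5.1031e+01, -4.6000e-02, -2.3772e+01,  1.1000e-02,
        7.0000e-03,  0.0000e+00]), 'position': array([0.283, 0.612, 0.23 ]), 'orientation': array([-6.760e-01, -3.068e+00,  3.000e-03]), 'ft_force': array([ 0.956, -0.042, -0.167]), 'torque': array([ 0.007,  0.   , -0.047]), 'grasp_force': np.float64(0.0), 'grip_width': np.float64(0.085)}
scene 488.37802760380225 488.37802760380225 329.6877724647639 239.6450211945836 [[-0.901, -0.435, -0.008, 0.506], [-0.193, 0.416, -0.889, 0.123], [0.389, -0.799, -0.459, 1.045], [0.0, 0.0, 0.0, 1.0]]
side 512.1248567822888 512.1248567822888 323.4755987183391 242.36901682874864 [[0.514, -0.858, -0.005, -0.23], [-0.711, -0.423, -0.562, 0.452], [0.48, 0.292, -0.827, 0.878], [0.0, 0.0, 0.0, 1.0]]
wrist 358.6888750585508 358.6888750585508 323.7473130494146 235.29044784260145 [[0.419, 0.908, -0.001, -0.674], [0.861, -0.397, 0.316, -0.041], [0.287, -0.134, -0.949, 0.38], [0.0, 0.0, 0.0, 1.0]]
```

View pics/scene0.png

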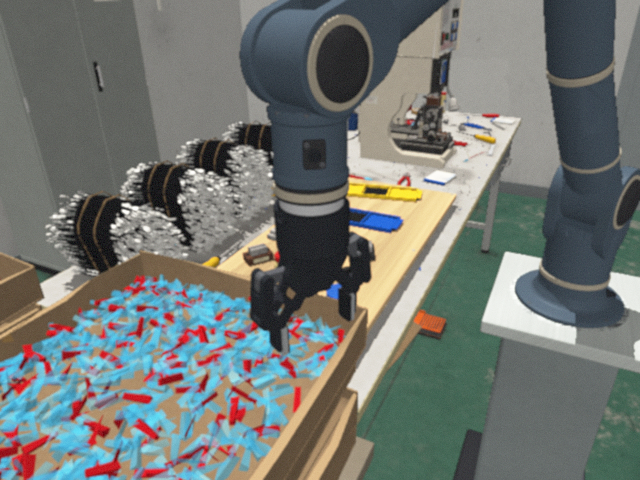

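View pics/side0.png

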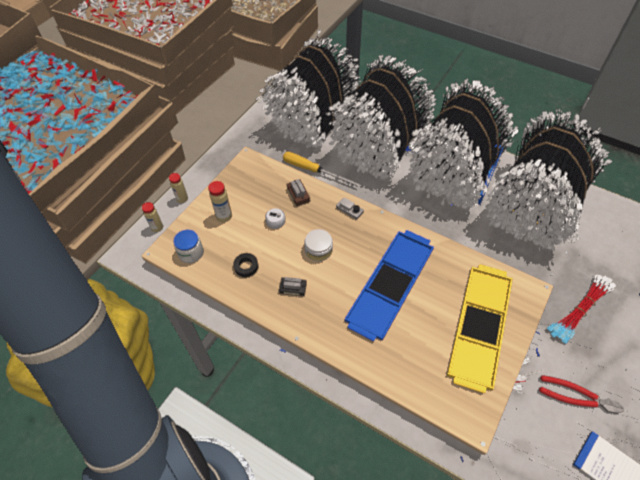

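The side view shows all the stock: jar (187,245), oil (219,200) with two smaller bottles at (152,216) and (178,189), counter (275,217), brown die (298,192), black die (293,287), tin (318,243), tape (246,265), gauge (349,208), and the trays (390,285) blue and (481,325) yellow. The scene view is mostly blocked by the arm.

```bash
cat > h.py <<'E'
import numpy as np, cv2
def pix(c,p):
    q=c["view"]@np.r_[p,1]; return np.array([c["fx"]*q[0]/q[2]+c["cx"],c["fy"]*q[1]/q[2]+c["cy"]])
def ray(c,uv):
    V=np.asarray(c["view"]); R=V[:3,:3]; o=-R.T@V[:3,3]
    d=R.T@np.array([(uv[0]-c["cx"])/c["fx"],(uv[1]-c["cy"])/c["fy"],1]); return o,d/np.linalg.norm(d)
def plane(c,uv,z):
    o,d=ray(c,uv); return o+d*(z-o[2])/d[2]
def tri(c1,u1,c2,u2):
    o1,d1=ray(c1,u1);o2,d2=ray(c2,u2)
    s=np.linalg.lstsq(np.c_[d1,-d2],o2-o1,rcond=None)[0]
    a,b=o1+s[0]*d1,o2+s[1]*d2; return (a+b)/2,np.linalg.norm(a-b)
def blobs(m,amin=30):
    n,l,s,ce=cv2.connectedComponentsWithStats(m.astype(np.uint8)); 
    return [(s[i,4],np.round(ce[i],1),s[i,:4].tolist()) for i in range(1,n) if s[i,4]>=amin]
def hsv(c): return cv2.cvtColor(c["image"],cv2.COLOR_RGB2HSV).astype(int)
E
python3 - <<'E'
import pickle,cv2,numpy as np
from h import *
d=pickle.load(open("c0.pkl","rb"));s=d["side"]
im=s["image"][:,:,::-1]
cv2.imwrite("pics/crop1.png",cv2.resize(im[140:310,130:380],None,fx=3.2,fy=3.2,interpolation=cv2.INTER_CUBIC))
H=hsv(s);h,sa,v=H[...,0],H[...,1],H[...,2]
for n,m in dict(red=((h<6)|(h>174))&(sa>150)&(v>90),blue=(h>100)&(h<125)&(sa>140)&(v>60),yel=(h>22)&(h<33)&(sa>170)&(v>120)).items():
    print(n,[(a,c.tolist(),b,np.round(plane(s,c,.04),3)) for a,c,b in blobs(m,60) if c[0]>120])
for n,p in dict(jar=(187,255),oil=(222,215),ctr=(275,220),brown=(299,197),black=(293,290),tin=(318,250),tape=(246,267),gauge=(349,211),b1=(152,228),b2=(178,200),corner=(250,149),c2=(145,258),c3=(485,450),c4=(551,290)).items(): print(n,np.round(plane(s,p,.036),3))
E
```

```text
red [(np.int32(88), [174.2, 177.5], [169, 173, 11, 10], array([0.542, 0.48 , 0.04 ])), (np.int32(179), [216.1, 187.7], [209, 181, 15, 15], array([0.568, 0.372, 0.04 ])), (np.int32(99), [147.4, 207.1], [142, 202, 12, 11], array([0.439, 0.474, 0.04 ])), (np.int32(552), [583.4, 305.8], [562, 283, 44, 46], array([ 0.701, -0.466,  0.04 ])), (np.int32(290), [569.5, 385.8], [541, 376, 57, 24], array([ 0.521, -0.489,  0.04 ])), (np.int32(301), [568.7, 398.6], [540, 388, 58, 19], array([ 0.496, -0.494,  0.04 ]))]
blue [(np.int32(349), [185.4, 239.7], [174, 230, 23, 20], array([0.412, 0.338, 0.04 ])), (np.int32(3521), [388.1, 286.4], [345, 231, 88, 110], array([ 0.537, -0.104,  0.04 ])), (np.int32(278), [585.3, 449.8], [574, 432, 24, 36], array([ 0.423, -0.544,  0.04 ]))]
yel [(np.int32(144), [491.8, 270.9], [478, 265, 30, 14], array([ 0.684, -0.277,  0.04 ])), (np.int32(1420), [482.2, 299.7], [448, 268, 60, 111], array([ 0.608, -0.284,  0.04 ])), (np.int32(561), [121.3, 320.6], [105, 303, 31, 45], array([0.192, 0.322, 0.04 ])), (np.int32(152), [146.8, 366.6], [141, 346, 11, 37], array([0.146, 0.212, 0.04 ])), (np.int32(68), [477.4, 383.1], [461, 378, 32, 11], array([ 0.438, -0.34 ,  0.04 ]))]
jar [0.384 0.311 0.036]
oil [0.512 0.312 0.036]
ctr [0.562 0.199 0.036]
brown [0.648 0.188 0.036]
black [0.43  0.064 0.036]
tin [0.542 0.071 0.036]
tape [0.425 0.182 0.036]
gauge [0.672 0.066 0.036]
b1 [0.4   0.427 0.036]
b2 [0.494 0.429 0.036]
corner [0.717 0.38  0.036]
c2 [0.331 0.385 0.036]
c3 [ 0.334 -0.396  0.036]
c4 [ 0.706 -0.399  0.036]
```

View pics/crop1.png

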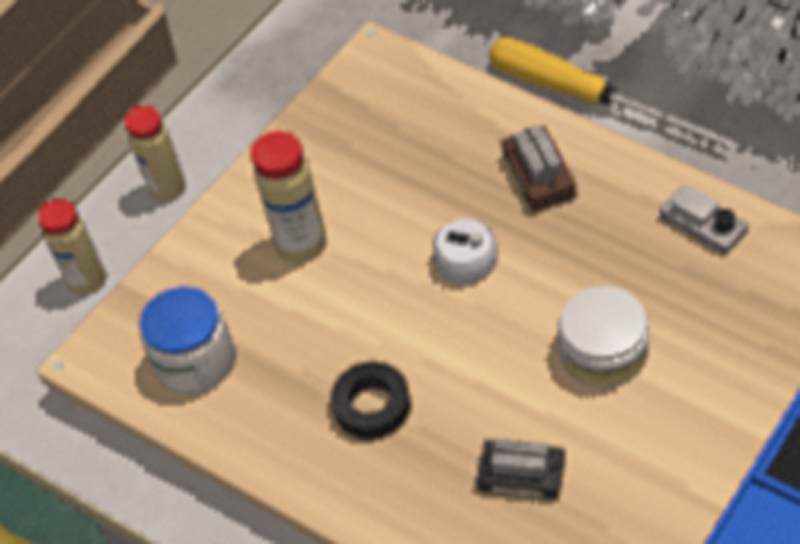

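View pics/wrist0.png

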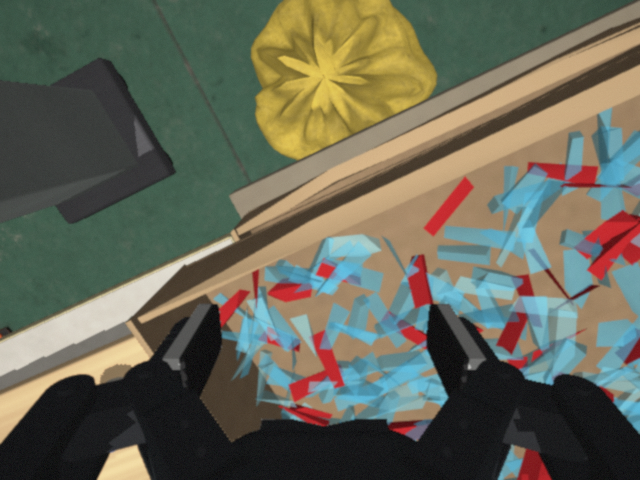

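Could be taken for the oil: the big bottle on the board at (216,188) and two smaller ones off the board at (174,178) and (147,207). I choose the big one. Could be taken for the counter: the tin at (318,243), but the counter at (275,217) is smaller and has the dark window. The die candidates are brown (298,192), black (293,287) and the gauge (349,208). The crop confirms each choice. I'll lift and move over the stock for a second view.

servo_tool([
  {"travel": [0, 0, -5], "jaw": 0},
  {"travel": [-4.8, -3.2, -1], "jaw": 0},
  {"travel": [-4.8, -3.2, -1], "jaw": 0},
  {"travel": [-4.8, -3.2, -1], "jaw": 0},
  {"travel": [-4.8, -3.2, -1], "jaw": 0},
  {"travel": [-4.8, -3.2, -1], "jaw": 0},
  {"travel": [-4.8, -3.2, -1], "jaw": 0},
  {"travel": [-4.8, -3.2, -1], "jaw": 0},
], newtons=40)

```text
$.targets[0]: bad value
```

servo_tool([
  {"travel": [-2, -1.2, 0], "jaw": 0},
  {"travel": [0, 0, 0], "jaw": 0},
])

```text
$.targets[0]: bad value
```

```bash
python3 - <<'E'
from plant import arm, viewer
import cv2, pickle, numpy as np
c=viewer.read_camera("wrist"); o=arm.get_obs(); print(np.round(o["position"],3),np.round(o["orientation"],3),np.round(o["joints"],2))
pickle.dump(c,open("w1.pkl","wb")); cv2.imwrite("pics/w1.png",c["image"][:,:,::-1])
E
```

```text
[0.284 0.612 0.231] [-6.760e-01 -3.068e+00  2.000e-03] [-1.17  0.47 -0.05  1.53  0.02  1.14 -0.08]
```

View pics/w1.png

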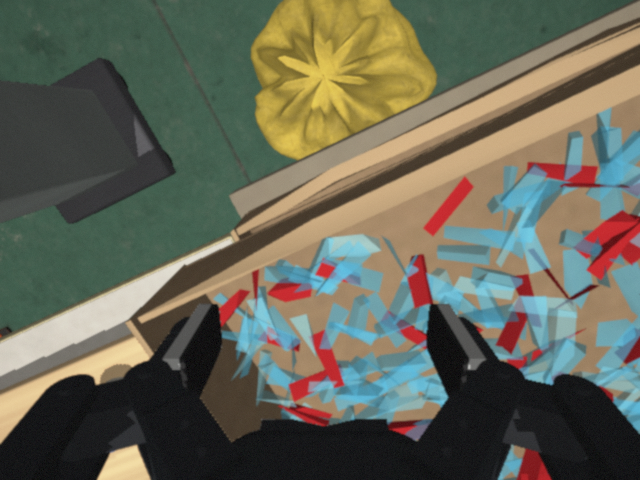

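The moves were refused, since each row needs "angular" too, and the wrist view is unchanged. I'll send them again with it.

servo_tool([
  {"travel": [0, 0, -5], "angular": [0, 0, 0], "jaw": 0},
  {"travel": [-4.8, -3.2, -1], "angular": [0, 0, 0], "jaw": 0},
  {"travel": [-4.8, -3.2, -1], "angular": [0, 0, 0], "jaw": 0},
  {"travel": [-4.8, -3.2, -1], "angular": [0, 0, 0], "jaw": 0},
  {"travel": [-4.8, -3.2, -1], "angular": [0, 0, 0], "jaw": 0},
  {"travel": [-4.8, -3.2, -1], "angular": [0, 0, 0], "jaw": 0},
  {"travel": [-4.8, -3.2, -1], "angular": [0, 0, 0], "jaw": 0},
  {"travel": [-4.8, -3.2, -1], "angular": [0, 0, 0], "jaw": 0},
], newtons=40)

```text
t: 1.2
position: [0.4951, 0.2662, 0.3517]
orientation: [0.676, 3.068, 0.0]
ft_force: [0.4, -0.9, -0.0]
grip_width: 0.0853
grasp_force: 0.0
```

servo_tool([
  {"travel": [-2, -1.2, 0], "angular": [0, 0, 0], "jaw": 0},
  {"travel": [0, 0, 0], "angular": [0, 0, 0], "jaw": 0},
])

```text
t: 1.45
position: [0.5084, 0.2467, 0.3513]
orientation: [0.683, 3.066, -0.0]
ft_force: [-0.9, 0.4, 0.2]
grip_width: 0.0854
grasp_force: 0.0
```

```bash
python3 - <<'E'
from plant import arm, viewer
import cv2, pickle, numpy as np
c=viewer.read_camera("wrist"); o=arm.get_obs(); print(np.round(o["position"],3),np.round(o["orientation"],3),np.round(o["joints"],2))
pickle.dump(c,open("w1.pkl","wb")); cv2.imwrite("pics/w2.png",c["image"][:,:,::-1])
E
```

```text
[0.507 0.249 0.351] [-0.677 -3.067 -0.   ] [-0.64  0.2   0.14  1.64 -0.03  1.3   0.63]
```

View pics/w2.png

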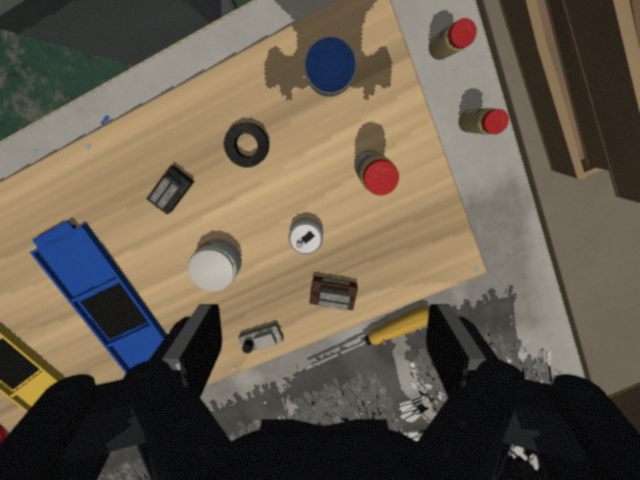

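The wrist view shows all the stock clearly: jar (330,65), oil (380,176), small bottles (460,33) and (493,121), counter (306,236), tin (213,265), tape (246,144), black die (170,188), brown die (333,292), gauge (261,338), blue tray liner (114,311), and the yellow tray at the left edge.

```bash
python3 - <<'E'
import pickle,cv2,numpy as np
from h import *
s=pickle.load(open("c0.pkl","rb"))["side"];w=pickle.load(open("w1.pkl","rb"))
def masks(c):
    H=hsv(c);h,sa,v=H[...,0],H[...,1],H[...,2]
    return dict(red=((h<6)|(h>174))&(sa>150)&(v>80),blue=(h>100)&(h<125)&(sa>140)&(v>50),dark=(v<60),grey=(sa<45)&(v>75),wood=(h<25)&(sa>70)&(v>110))
ms,mw=masks(s),masks(w)
def roi(m,x0,y0,x1,y1):
    r=np.zeros_like(m);r[y0:y1,x0:x1]=m[y0:y1,x0:x1];return max(blobs(r,4),key=lambda b:b[0],default=None), r
def go(n,k,bs,bw):
    a,_=roi(ms[k],*bs);b,_=roi(mw[k],*bw)
    print(n,a,b)
    if a and b: 
        p,e=tri(s,a[1],w,b[1]);print("   tri",np.round(p,4),"gap",round(e,4))
go("jar","blue",(165,222,205,262),(295,25,365,105))
go("oil","red",(205,175,228,200),(355,150,405,205))
go("small1","red",(165,168,185,187),(478,105,512,136))
go("small2","red",(138,198,158,217),(445,15,480,52))
go("window","dark",(268,208,284,222),(292,222,320,252))
go("linerB","dark",(360,255,420,310),(70,275,150,345))
go("brown grey","grey",(285,175,312,210),(305,270,362,312))
go("black grey","grey",(276,275,312,300),(142,160,200,218))
def rect(m,c,z,n):
    pts=np.argwhere(m)[:,::-1]; P=np.array([plane(c,p,z)[:2] for p in pts]).astype(np.float32)
    r=cv2.minAreaRect(P); bx=cv2.boxPoints(r)
    print(n,np.round(r[0],4),np.round(np.array(r[1])*1000,1),round(r[2],1))
for n,bx,z in (("brown",(305,270,362,312),.070),("black",(142,160,200,218),.066)):
    b,r=roi(mw["grey"],*bx); rect(r,w,z,n+" grey top")
    nb=~mw["wood"]; b,r=roi(nb,*bx); rect(r,w,z-.02,n+" all")
for n,bx,z in (("brown",(283,173,314,210),.070),("black",(274,273,314,300),.066)):
    b,r=roi(ms["grey"],*bx); rect(r,s,z,n+" grey side")
rect(roi(mw["dark"],70,275,150,345)[1],w,.04,"linerB w");rect(roi(ms["dark"],365,260,415,310)[1],s,.04,"linerB s")
rect(roi(ms["dark"],455,300,505,350)[1],s,.04,"linerY s")
# circles
for n,bx,z in (("counter",(280,208,330,262),.062),("tin",(180,235,250,295),.076)):
    b,r=roi(mw["grey"]&(hsv(w)[...,2]>130),*bx); print(n,b); 
    cs=max(cv2.findContours(r.astype(np.uint8),0,1)[0],key=len);(x,y),q=cv2.minEnclosingCircle(cs);p=plane(w,(x,y),z);print(n,(x,y),q,np.round(p,4),"rad",np.linalg.norm(plane(w,(x+q,y),z)-p))
cv2.imwrite("pics/dies.png",np.hstack([cv2.resize(w["image"][y:y+64,x:x+64,::-1],(390,390),interpolation=cv2.INTER_CUBIC) for x,y in ((301,260),(138,157))]))
E
```

```text
jar (np.int32(349), array([185.4, 239.7]), [174, 230, 23, 20]) (np.int32(1997), array([329.9,  64. ]), [306, 38, 48, 53])
   tri [0.3917 0.3079 0.088 ] gap 0.0016
oil (np.int32(179), array([216.1, 187.7]), [209, 181, 15, 15]) (np.int32(946), array([380.7, 177. ]), [363, 160, 36, 35])
   tri [0.5114 0.3079 0.1354] gap 0.0013
small1 (np.int32(88), array([174.2, 177.5]), [169, 173, 11, 10]) (np.int32(455), array([495.2, 121. ]), [484, 110, 24, 23])
   tri [0.5199 0.4501 0.0781] gap 0.0014
small2 (np.int32(99), array([147.4, 207.1]), [142, 202, 12, 11]) (np.int32(574), array([462.4,  32.7]), [450, 19, 26, 29])
   tri [0.4215 0.4442 0.0782] gap 0.0012
window (np.int32(6), array([272.7, 213.8]), [271, 213, 5, 2]) (np.int32(55), array([307.4, 236.8]), [303, 232, 10, 10])
   tri [0.5582 0.2003 0.0621] gap 0.0014
linerB (np.int32(842), array([390.6, 282.5]), [370, 265, 42, 36]) (np.int32(1934), array([113.8, 310.8]), [81, 284, 66, 54])
   tri [ 0.5475 -0.1041  0.0404] gap 0.001
brown grey (np.int32(133), array([297.5, 186.8]), [291, 180, 14, 15]) (np.int32(382), array([333.5, 300.4]), [318, 2
[... 284 characters left out ...]
477 0.1955] [63.9 51.2] 54.6
black grey top [0.4321 0.0677] [19.5 34.7] 23.9
black all [0.431  0.0694] [34.6 63.6] 23.9
brown grey side [0.665  0.1931] [72.7 41. ] 9.7
black grey side [0.4291 0.0627] [25.3 39.9] 21.5
linerB w [ 0.5432 -0.1029] [87.  89.5] 0.4
linerB s [ 0.5495 -0.1036] [65.6 65.7] 0.4
linerY s [ 0.5544 -0.3019] [64.4 66. ] 11.3
counter (np.int32(639), array([304.9, 238.7]), [289, 224, 33, 30])
counter (305.1478271484375, 239.63478088378906) 16.205533981323242 [0.5598 0.1963 0.062 ] rad 0.020657388996260167
tin (np.int32(1487), array([211.1, 270.1]), [189, 250, 47, 41])
tin (212.12913513183594, 268.0430603027344) 23.90565299987793 [0.5401 0.0756 0.076 ] rad 0.0302854581413796
```

View pics/dies.png

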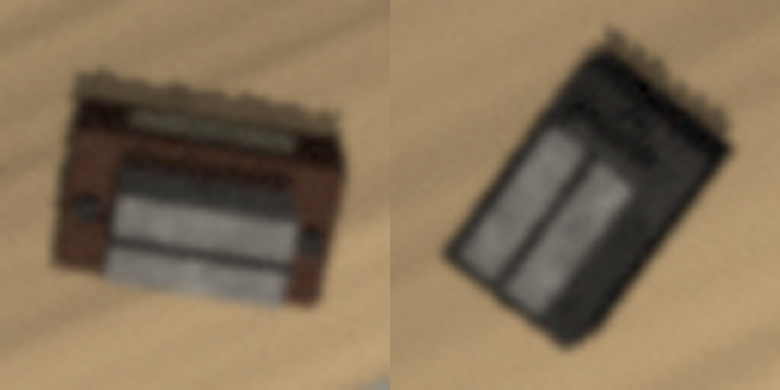

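The measurements agree with the given sizes. The brown tooling top measures 40x21 mm at z 0.070 and the black one 34.7x19.5 mm at z 0.066. The jar lid triangulates to 0.088, the counter top to 0.062 and the liner floor to 0.040. The close crop shows the two dies: brown on the left, black on the right. Next I hover over the brown die with the yaw turned by +100° about tool z.

servo_tool([
  {"travel": [-5.08, 0.34, 0], "angular": [0, 0, 0], "jaw": 0},
  {"travel": [-5.08, 0.34, 0], "angular": [0, 0, 0], "jaw": 0},
  {"travel": [-5.07, 0.35, 0], "angular": [0, 0, 0], "jaw": 0},
  {"travel": [0, 0, 1.5], "angular": [0, 0, 10], "jaw": 0},
  {"travel": [0, 0, 1.5], "angular": [0, 0, 10], "jaw": 0},
  {"travel": [0, 0, 1.5], "angular": [0, 0, 10], "jaw": 0},
  {"travel": [0, 0, 1.5], "angular": [0, 0, 10], "jaw": 0},
  {"travel": [0, 0, 1.5], "angular": [0, 0, 10], "jaw": 0},
], newtons=60)

```text
t: 2.5
position: [0.6488, 0.1974, 0.2751]
orientation: [-1.91, -2.492, -0.0]
ft_force: [0.6, 0.1, -1.5]
grip_width: 0.0855
grasp_force: 0.0
```

servo_tool([
  {"travel": [0, 0, 1.5], "angular": [0, 0, 10], "jaw": 0.3},
  {"travel": [0, 0, 1.5], "angular": [0, 0, 10], "jaw": 0.3},
  {"travel": [0, 0, 1.5], "angular": [0, 0, 10], "jaw": 0.3},
  {"travel": [0, 0, 1.5], "angular": [0, 0, 10], "jaw": 0.3},
  {"travel": [0, 0, 1.5], "angular": [0, 0, 10], "jaw": 0.3},
  {"travel": [0, 0, 0], "angular": [0, 0, 0], "jaw": 0.3},
  {"travel": [0, 0, 0], "angular": [0, 0, 0], "jaw": 0.3},
])

```text
t: 3.38
position: [0.6498, 0.1958, 0.2015]
orientation: [-2.781, -1.46, -0.001]
ft_force: [-0.3, 0.8, 0.6]
grip_width: 0.0601
grasp_force: 0.0
```

```bash
cat >> h.py <<'E'
from scipy.spatial.transform import Rotation as Ro
def state(o):
    R=Ro.from_rotvec(o["orientation"]).as_matrix(); return o["position"],R,np.degrees(np.arctan2(R[1,1],R[0,1]))
def togo(o,xyz):
    p,R,yaw=state(o); return np.round(100*R.T@(np.array(xyz)-p),2), round(yaw,2)
def rect(m,c,z,n):
    P=np.array([plane(c,p,z)[:2] for p in np.argwhere(m)[:,::-1]]).astype(np.float32)
    r=cv2.minAreaRect(P); print(n,np.round(r[0],4),np.round(np.array(r[1])*1000,1),round(r[2],1)); return r
def biggest(m,x0,y0,x1,y1):
    r=np.zeros(m.shape,np.uint8); r[y0:y1,x0:x1]=m[y0:y1,x0:x1]
    n,l,s,ce=cv2.connectedComponentsWithStats(r); return l==1+np.argmax(s[1:,4])
E
python3 - <<'E'
from plant import arm, viewer
import pickle
from h import *
c=viewer.read_camera("wrist"); o=arm.get_obs(); p,R,y=state(o); print(np.round(p,4),round(y,2),o["grip_width"],np.round(o["joints"],2))
print("tcp px",pix(c,p),"die px",pix(c,[.6503,.1946,.07]))
cv2.imwrite("pics/w3.png",c["image"][:,:,::-1]); pickle.dump(c,open("w3.pkl","wb"))
E
```

```text
[0.6501 0.1953 0.202 ] -34.66 0.059748874860343394 [-0.72  0.54  0.54  1.58 -0.3   1.1  -0.71]
tcp px [326.67269392 306.67035443] die px [326.00742504 223.92045376]
```

View pics/w3.png

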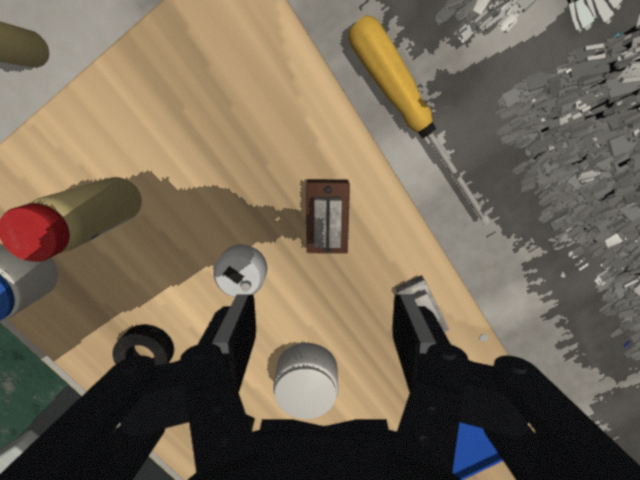

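The brown die sits at (327,222), square to the tool and within about 1 mm of the predicted (326,224). The counter (241,270), tin (306,380) and gauge (422,300) are clear of the fingers. Descending to grip.

servo_tool([
  {"travel": [0, 0, 3.5], "angular": [0, 0, 0], "jaw": 0.3},
  {"travel": [0, 0, 4], "angular": [0, 0, 0], "jaw": 0.3},
  {"travel": [0, 0, 3], "angular": [0, 0, 0], "jaw": 0.3},
  {"travel": [0, 0, 2], "angular": [0, 0, 0], "jaw": 0.3},
  {"travel": [0, 0, 1.2], "angular": [0, 0, 0], "jaw": 0.3},
  {"travel": [0, 0, 0.6], "angular": [0, 0, 0], "jaw": 0.3},
  {"travel": [0, 0, 0], "angular": [0, 0, 0], "jaw": 0.3},
  {"travel": [0, 0, 0], "angular": [0, 0, 0], "jaw": 0.9},
])

```text
t: 4.42
position: [0.6507, 0.1942, 0.0593]
orientation: [2.785, 1.454, 0.003]
ft_force: [-0.0, -0.2, -0.1]
grip_width: 0.0428
grasp_force: 0.0
```

servo_tool([
  {"travel": [0, 0, 0], "angular": [0, 0, 0], "jaw": 0.9},
  {"travel": [0, 0, 0], "angular": [0, 0, 0], "jaw": 0.9},
  {"travel": [0, 0, 0], "angular": [0, 0, 0], "jaw": 0.9},
  {"travel": [0, 0, 0], "angular": [0, 0, 0], "jaw": 0.9},
])

```text
t: 4.92
position: [0.6508, 0.1942, 0.0594]
orientation: [2.785, 1.454, 0.003]
ft_force: [0.5, 0.2, 5.7]
grip_width: 0.02
grasp_force: 61.2
```

Gripped, with the width at 20 mm and the force at 61 N. Lifting, moving over the blue tray and turning the die square to it.

servo_tool([
  {"travel": [0, 0, -1.5], "angular": [0, 0, 0], "jaw": 0.9},
  {"travel": [0, 0, -4], "angular": [0, 0, 0], "jaw": 0.9},
  {"travel": [0, 0, -4.5], "angular": [0, 0, 0], "jaw": 0.9},
  {"travel": [0, 0, -4], "angular": [0, 0, 0], "jaw": 0.9},
  {"travel": [-5.06, 1.45, 0], "angular": [0, 0, 0], "jaw": 0.9},
  {"travel": [-5.06, 1.45, 0], "angular": [0, 0, 0], "jaw": 0.9},
  {"travel": [-5.06, 1.45, 0], "angular": [0, 0, 0], "jaw": 0.9},
  {"travel": [-5.06, 1.45, 0], "angular": [0, 0, 0], "jaw": 0.9},
])

```text
t: 5.92
position: [0.5806, -0.0066, 0.1984]
orientation: [-2.784, -1.454, 0.001]
ft_force: [0.7, -0.0, -2.4]
grip_width: 0.02
grasp_force: 60.3
```

servo_tool([
  {"travel": [-5.06, 1.45, 0], "angular": [0, 0, 0], "jaw": 0.9},
  {"travel": [-5.06, 1.45, 0], "angular": [0, 0, 0], "jaw": 0.9},
  {"travel": [0, 0, 0], "angular": [0, 0, -8.8], "jaw": 0.9},
  {"travel": [0, 0, 0], "angular": [0, 0, -8.8], "jaw": 0.9},
  {"travel": [0, 0, 0], "angular": [0, 0, -8.8], "jaw": 0.9},
  {"travel": [0, 0, 0], "angular": [0, 0, -8.8], "jaw": 0.9},
  {"travel": [0, 0, 0], "angular": [0, 0, 0], "jaw": 0.9},
  {"travel": [0, 0, 0], "angular": [0, 0, 0], "jaw": 0.9},
])

```text
t: 6.92
position: [0.5476, -0.1048, 0.1983]
orientation: [-2.217, -2.225, 0.0]
ft_force: [-0.2, -0.2, -2.8]
grip_width: 0.0199
grasp_force: 60.3
```

```bash
python3 - <<'E'
from plant import arm, viewer
import pickle
from h import *
c=viewer.read_camera("wrist"); o=arm.get_obs(); p,R,y=state(o); print(np.round(p,4),round(y,2),o["grip_width"],np.round(o["joints"],2))
print("tcp px",pix(c,p),"px tray centre",pix(c,[.5485,-.104,.04]))
cv2.imwrite("pics/w4.png",c["image"][:,:,::-1]); pickle.dump(c,open("w4.pkl","wb"))
s=pickle.load(open("c0.pkl","rb"))["side"]; H=hsv(s); blue=(H[...,0]>100)&(H[...,0]<125)&(H[...,1]>140)&(H[...,2]>50)
yel=(H[...,0]>20)&(H[...,0]<35)&(H[...,1]>150)&(H[...,2]>100)
rect(biggest(blue,340,225,440,345),s,.048,"blue"); 
k=cv2.morphologyEx(yel.astype(np.uint8),cv2.MORPH_CLOSE,np.ones((5,5)))
rect(biggest(k,440,260,520,395),s,.048,"yel")
E
```

```text
[ 0.5477 -0.1048  0.1983] 0.24 0.019815387384018075 [-0.28  0.33  0.49  1.88 -0.19  0.98  0.3 ]
tcp px [325.86516585 306.68097903] px tray centre [325.60094565 213.87911032]
blue [ 0.5459 -0.1044] [272.1  83.9] 0.7
yel [ 0.5522 -0.3015] [274.4  86.6] 11.4
```

View pics/w4.png

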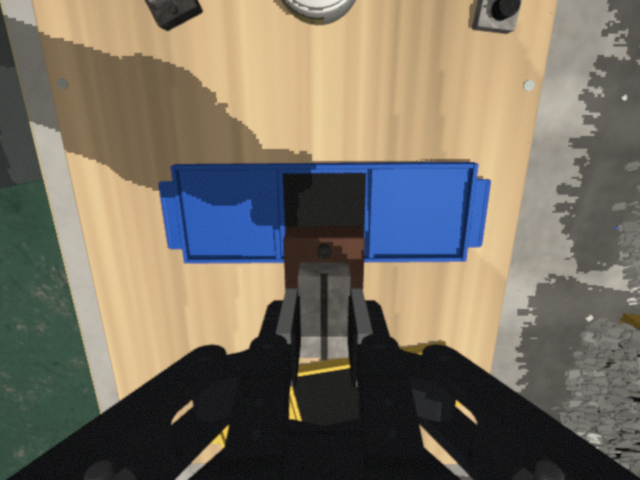

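The die is held straight at (325,310) and the blue tray is at (173–477,163–262) with its walls parallel. I'll check the centre numerically from these corners.

```bash
python3 - <<'E'
import pickle
from h import *
c=pickle.load(open("w4.pkl","rb"))
H=hsv(c); blue=(H[...,0]>100)&(H[...,0]<125)&(H[...,1]>140)&(H[...,2]>40)
m=biggest(blue,150,150,500,270); print(blobs(m,100))
P=[plane(c,q,.048)[:2] for q in ((174,163.5),(477,163),(467,261.5),(184,262.5))]
print(np.round(P,4),np.round(np.mean(P,0),4))
for q in ((280,164),(280,258),(368,164),(368,258)): print(np.round(plane(c,q,.048)[:2],4))
E
```

```text
[(np.int32(23457), array([324.6, 210. ]), [159, 163, 331, 99])]
[[ 0.4259 -0.0604]
 [ 0.6703 -0.0589]
 [ 0.6735 -0.1447]
 [ 0.4237 -0.1468]] [ 0.5484 -0.1027]
[ 0.5114 -0.0604]
[ 0.5086 -0.1421]
[ 0.5824 -0.0601]
[ 0.586  -0.1418]
```

servo_tool([
  {"travel": [0.1, 0, 3.5], "angular": [0, 0, 0], "jaw": 0.9},
  {"travel": [0, 0, 4], "angular": [0, 0, 0], "jaw": 0.9},
  {"travel": [0, 0, 3], "angular": [0, 0, 0], "jaw": 0.9},
  {"travel": [0, 0, 1.6], "angular": [0, 0, 0], "jaw": 0.9},
  {"travel": [0, 0, 0.9], "angular": [0, 0, 0], "jaw": 0.9},
  {"travel": [0, 0, 0.45], "angular": [0, 0, 0], "jaw": 0.9},
  {"travel": [0, 0, 0], "angular": [0, 0, 0], "jaw": 0.9},
  {"travel": [0, 0, 0], "angular": [0, 0, 0], "jaw": 0.9},
])

```text
t: 7.98
position: [0.5485, -0.1039, 0.0645]
orientation: [2.214, 2.227, 0.002]
ft_force: [-0.2, 0.2, -2.3]
grip_width: 0.0199
grasp_force: 60.2
```

servo_tool([
  {"travel": [0, 0, 0], "angular": [0, 0, 0], "jaw": 0.5},
  {"travel": [0, 0, 0], "angular": [0, 0, 0], "jaw": 0.5},
  {"travel": [0, 0, 0], "angular": [0, 0, 0], "jaw": 0.5},
  {"travel": [0, 0, 0], "angular": [0, 0, 0], "jaw": 0.5},
])

```text
t: 8.48
position: [0.548, -0.1038, 0.0639]
orientation: [2.215, 2.228, 0.0]
ft_force: [0.3, 0.6, 0.9]
grip_width: 0.0427
grasp_force: 0.0
```

servo_tool([
  {"travel": [0, 0, -4], "angular": [0, 0, 0], "jaw": 0.5},
  {"travel": [0, 0, -4.5], "angular": [0, 0, 0], "jaw": 0.5},
  {"travel": [0, 0, -4.5], "angular": [0, 0, 0], "jaw": 0.5},
  {"travel": [0, 0, -4.5], "angular": [0, 0, 0], "jaw": 0},
  {"travel": [5.16, -1.93, 0], "angular": [0, 0, 0], "jaw": 0},
  {"travel": [5.16, -1.93, 0], "angular": [0, 0, 0], "jaw": 0},
  {"travel": [5.16, -1.93, 0], "angular": [0, 0, 0], "jaw": 0},
  {"travel": [5.16, -1.93, 0], "angular": [0, 0, 0], "jaw": 0},
])

```text
t: 9.48
position: [0.4686, 0.1037, 0.239]
orientation: [2.215, 2.228, 0.001]
ft_force: [0.7, 0.2, 0.3]
grip_width: 0.0853
grasp_force: 0.0
```

servo_tool([
  {"travel": [5.16, -1.93, 0], "angular": [0, 0, 0], "jaw": 0},
  {"travel": [5.16, -1.93, 0], "angular": [0, 0, 0], "jaw": 0},
  {"travel": [5.16, -1.93, 0], "angular": [0, 0, 0], "jaw": 0},
  {"travel": [5.16, -1.93, 0], "angular": [0, 0, 0], "jaw": 0},
  {"travel": [0, 0, 0], "angular": [0, 0, 0], "jaw": 0},
  {"travel": [0, 0, 0], "angular": [0, 0, 0], "jaw": 0},
])

```text
t: 10.22
position: [0.3913, 0.3073, 0.2387]
orientation: [2.215, 2.227, -0.001]
ft_force: [0.5, 0.2, 0.1]
grip_width: 0.0854
grasp_force: 0.0
```

```bash
python3 - <<'E'
from plant import arm, viewer
import pickle
from h import *
c=viewer.read_camera("wrist"); s=viewer.read_camera("side");o=arm.get_obs(); p,R,y=state(o); print(np.round(p,4),round(y,2),o["grip_width"],np.round(o["joints"],2))
pickle.dump(c,open("w5.pkl","wb"))
H=hsv(c); blue=(H[...,0]>100)&(H[...,0]<125)&(H[...,1]>140)&(H[...,2]>40)
print(blobs(blue,300), "expect",pix(c,[.392,.308,.091]))
m=biggest(blue,200,100,450,420); cs=max(cv2.findContours(m.astype(np.uint8),0,1)[0],key=len); e=cv2.fitEllipse(cs); print(e)
q=plane(c,e[0],.091); print("jar",np.round(q,4),"togo",togo(o,[q[0],q[1],.054]))
cv2.imwrite("pics/s5.png",cv2.resize(s["image"][120:420,120:520,::-1],(800,600)))
E
```

```text
[0.3918 0.3065 0.2388] 0.18 0.08577602677552487 [-0.95  0.17  0.23  1.95 -0.04  1.03 -0.7 ]
[(np.int32(2669), array([325. , 215.4]), [296, 187, 59, 58])] expect [325.43157907 217.09952859]
((325.0190734863281, 215.42030334472656), (56.69532775878906, 58.14212417602539), 97.34284210205078)
jar [0.3916 0.3095 0.091 ] togo (array([ 0.31, -0.02, 18.48]), np.float64(0.18))
```

View pics/s5.png

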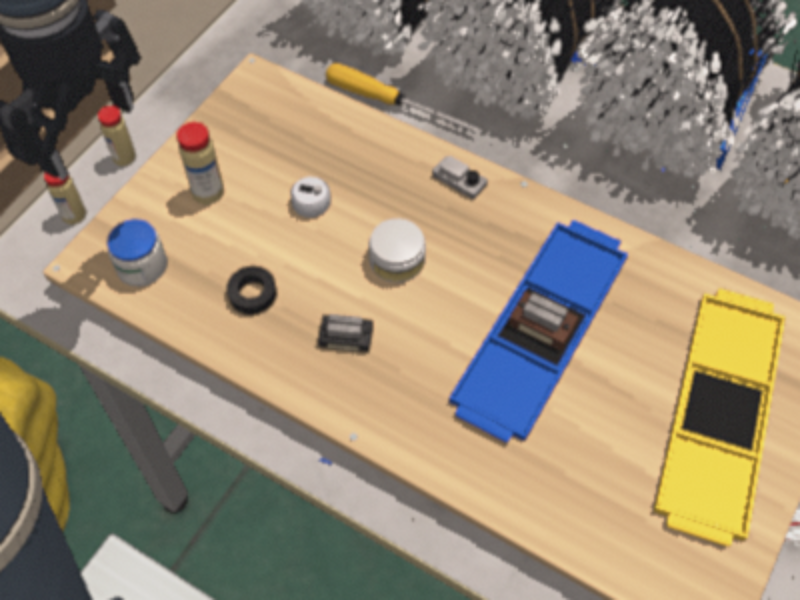

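The brown die is flat in the blue tray's middle compartment, at (543,322) in this crop, and the rest is undisturbed. The jar centre (0.3916,0.309) matches. Descending on the jar.

servo_tool([
  {"travel": [0.2, 0, 4], "angular": [0, 0, 0], "jaw": 0},
  {"travel": [0, 0, 5], "angular": [0, 0, 0], "jaw": 0},
  {"travel": [0, 0, 4], "angular": [0, 0, 0], "jaw": 0},
  {"travel": [0, 0, 3], "angular": [0, 0, 0], "jaw": 0},
  {"travel": [0, 0, 2], "angular": [0, 0, 0], "jaw": 0},
  {"travel": [0, 0, 0.9], "angular": [0, 0, 0], "jaw": 0},
  {"travel": [0, 0, 0], "angular": [0, 0, 0], "jaw": 0},
  {"travel": [0, 0, 0], "angular": [0, 0, 0], "jaw": 0.5},
], newtons=40)

```text
t: 11.32
position: [0.3918, 0.3103, 0.0507]
orientation: [2.215, 2.227, 0.003]
ft_force: [0.1, -0.4, 0.1]
grip_width: 0.0699
grasp_force: 0.0
```

servo_tool([
  {"travel": [0, 0, 0], "angular": [0, 0, 0], "jaw": 0.5},
  {"travel": [0, 0, 0], "angular": [0, 0, 0], "jaw": 0.5},
  {"travel": [0, 0, 0], "angular": [0, 0, 0], "jaw": 0.5},
  {"travel": [0, 0, 0], "angular": [0, 0, 0], "jaw": 0.5},
])

```text
t: 11.82
position: [0.3917, 0.3105, 0.051]
orientation: [-2.215, -2.228, -0.003]
ft_force: [-0.6, -1.5, 6.7]
grip_width: 0.0549
grasp_force: 41.9
```

servo_tool([
  {"travel": [0, 0, -2], "angular": [0, 0, 0], "jaw": 0.5},
  {"travel": [0, 0, -5], "angular": [0, 0, 0], "jaw": 0.5},
  {"travel": [0, 0, -5], "angular": [0, 0, 0], "jaw": 0.5},
  {"travel": [-5.19, 0.9, 0], "angular": [0, 0, 0], "jaw": 0.5},
  {"travel": [-5.19, 0.9, 0], "angular": [0, 0, 0], "jaw": 0.5},
  {"travel": [-5.19, 0.9, 0], "angular": [0, 0, 0], "jaw": 0.5},
  {"travel": [-5.19, 0.9, 0], "angular": [0, 0, 0], "jaw": 0.5},
  {"travel": [-5.19, 0.91, 0], "angular": [0, 0, 0], "jaw": 0.5},
])

```text
t: 12.82
position: [0.4376, 0.0493, 0.1701]
orientation: [2.214, 2.228, 0.002]
ft_force: [1.0, 0.3, -2.5]
grip_width: 0.0549
grasp_force: 43.1
```

servo_tool([
  {"travel": [-5.19, 0.91, 0], "angular": [0, 0, 0], "jaw": 0.5},
  {"travel": [-5.18, 0.91, 0], "angular": [0, 0, 0], "jaw": 0.5},
  {"travel": [-5.18, 0.9, 0], "angular": [0, 0, 0], "jaw": 0.5},
  {"travel": [0, 0, 0], "angular": [0, 0, 0], "jaw": 0.5},
  {"travel": [0, 0, 0], "angular": [0, 0, 0], "jaw": 0.5},
])

```text
t: 13.45
position: [0.4654, -0.1038, 0.1696]
orientation: [-2.214, -2.228, -0.0]
ft_force: [-0.1, 0.3, -1.5]
grip_width: 0.0551
grasp_force: 43.1
```

```bash
python3 - <<'E'
from plant import arm, viewer
import pickle
from h import *
c=viewer.read_camera("wrist");o=arm.get_obs(); p,R,y=state(o); print(np.round(p,4),round(y,2),o["grip_width"],o["grasp_force"])
print(togo(o,[.4658,-.1042,.0555])); cv2.imwrite("pics/w6.png",c["image"][:,:,::-1]); pickle.dump(c,open("w6.pkl","wb"))
E
```

```text
[ 0.4655 -0.1031  0.1696] 0.45 0.05492707016226089 43.060378432273865
(array([-0.12,  0.04, 11.41]), np.float64(0.45))
```

View pics/w6.png

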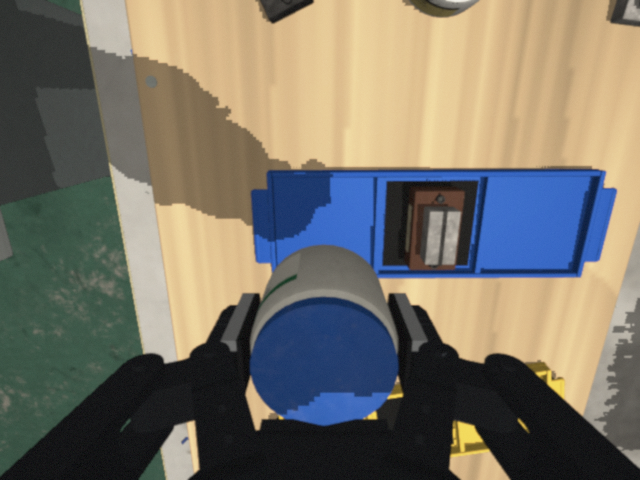

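The jar is held upright and the brown die sits squarely in its compartment at (440,225). Lowering the jar into the near end compartment.

servo_tool([
  {"travel": [-0.1, 0, 3.5], "angular": [0, 0, 0], "jaw": 0.5},
  {"travel": [0, 0, 3.5], "angular": [0, 0, 0], "jaw": 0.5},
  {"travel": [0, 0, 2.5], "angular": [0, 0, 0], "jaw": 0.5},
  {"travel": [0, 0, 1.2], "angular": [0, 0, 0], "jaw": 0.5},
  {"travel": [0, 0, 0.5], "angular": [0, 0, 0], "jaw": 0.5},
  {"travel": [0, 0, 0.2], "angular": [0, 0, 0], "jaw": 0.5},
  {"travel": [0, 0, 0], "angular": [0, 0, 0], "jaw": 0.5},
  {"travel": [0, 0, 0], "angular": [0, 0, 0], "jaw": 0.5},
])

```text
t: 14.5
position: [0.4663, -0.1055, 0.0563]
orientation: [2.214, 2.227, 0.002]
ft_force: [0.2, 0.1, -1.6]
grip_width: 0.0552
grasp_force: 43.1
```

servo_tool([
  {"travel": [0, 0, 0], "angular": [0, 0, 0], "jaw": 0.22},
  {"travel": [0, 0, 0], "angular": [0, 0, 0], "jaw": 0.22},
  {"travel": [0, 0, 0], "angular": [0, 0, 0], "jaw": 0.22},
])

```text
t: 14.88
position: [0.466, -0.1055, 0.0559]
orientation: [2.215, 2.228, 0.0]
ft_force: [0.2, 0.0, 0.2]
grip_width: 0.0665
grasp_force: 0.0
```

servo_tool([
  {"travel": [0, 0, -3], "angular": [0, 0, 0], "jaw": 0.22},
  {"travel": [0, 0, -6], "angular": [0, 0, 0], "jaw": 0.22},
  {"travel": [0, 0, -6], "angular": [0, 0, 0], "jaw": 0.22},
  {"travel": [5.05, 1.59, 0], "angular": [0, 0, 0], "jaw": 0.1},
  {"travel": [5.05, 1.59, 0], "angular": [0, 0, 0], "jaw": 0.1},
  {"travel": [5.05, 1.59, 0], "angular": [0, 0, 0], "jaw": 0.1},
  {"travel": [5.05, 1.58, 0], "angular": [0, 0, 0], "jaw": 0.1},
  {"travel": [5.05, 1.58, 0], "angular": [0, 0, 0], "jaw": 0.1},
])

```text
t: 15.88
position: [0.5439, 0.1491, 0.2059]
orientation: [2.215, 2.228, 0.0]
ft_force: [0.0, 0.9, -0.3]
grip_width: 0.0768
grasp_force: 0.0
```

servo_tool([
  {"travel": [5.05, 1.58, 0], "angular": [0, 0, 0], "jaw": 0.1},
  {"travel": [0, 0, 0], "angular": [0, 0, 0], "jaw": 0.1},
  {"travel": [0, 0, 0], "angular": [0, 0, 0], "jaw": 0.1},
])

```text
t: 16.25
position: [0.5589, 0.1973, 0.2054]
orientation: [2.215, 2.228, -0.002]
ft_force: [-0.0, -0.4, 0.4]
grip_width: 0.0768
grasp_force: 0.0
```

```bash
python3 - <<'E'
from plant import arm, viewer
import pickle
from h import *
c=viewer.read_camera("wrist");s=viewer.read_camera("side");o=arm.get_obs(); p,R,y=state(o); print(np.round(p,4),round(y,2),o["grip_width"])
H=hsv(c); g=(H[...,1]<50)&(H[...,2]>100)
u=pix(c,[.559,.198,.062]).astype(int); print("expect",u)
m=biggest(g,u[0]-55,u[1]-55,u[0]+55,u[1]+55); print(blobs(m,100))
cs=max(cv2.findContours(m.astype(np.uint8),0,1)[0],key=len); (x,yy),r=cv2.minEnclosingCircle(cs)
q=plane(c,(x,yy),.055); print(x,yy,r,"counter",np.round(q,4),"rad",np.linalg.norm(plane(c,(x+r,yy),.055)-q),togo(o,[q[0],q[1],.046]))
a=c["image"][max(u[1]-100,0):u[1]+100,u[0]-130:u[0]+130,::-1]; b=s["image"][220:340,300:456,::-1]
cv2.imwrite("pics/m7.png",np.hstack([cv2.resize(a,(390,300)),cv2.resize(b,(390,300))]))
E
```

```text
[0.559  0.1963 0.2058] 0.2 0.07678413239481881
expect [324 218]
[(np.int32(1678), array([326.2, 219. ]), [300, 194, 51, 49])]
324.6988525390625 216.06817626953125 26.63833236694336 counter [0.5589 0.1982 0.055 ] rad 0.022537501923776324 (array([ 2.000e-01, -1.000e-02,  1.598e+01]), np.float64(0.2))
```

View pics/m7.png

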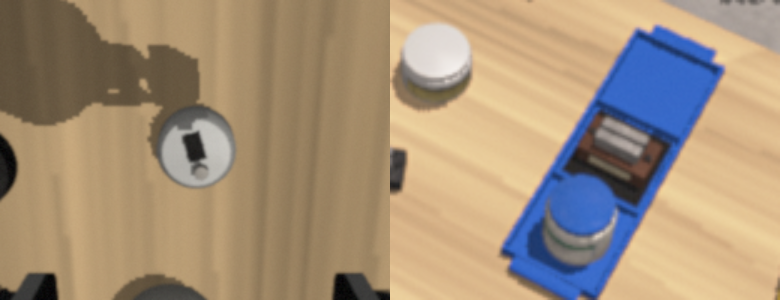

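Left: the counter at (196,145) with its window and button, radius 22.5 mm as expected. Right: the jar upright in the near end, the die in the middle. Gripping the counter.

servo_tool([
  {"travel": [0.15, 0, 4], "angular": [0, 0, 0], "jaw": 0.1},
  {"travel": [0, 0, 5], "angular": [0, 0, 0], "jaw": 0.1},
  {"travel": [0, 0, 3.5], "angular": [0, 0, 0], "jaw": 0.1},
  {"travel": [0, 0, 2], "angular": [0, 0, 0], "jaw": 0.1},
  {"travel": [0, 0, 1.1], "angular": [0, 0, 0], "jaw": 0.1},
  {"travel": [0, 0, 0.5], "angular": [0, 0, 0], "jaw": 0.1},
  {"travel": [0, 0, 0], "angular": [0, 0, 0], "jaw": 0.1},
  {"travel": [0, 0, 0], "angular": [0, 0, 0], "jaw": 0.6},
], newtons=30)

```text
t: 17.35
position: [0.5597, 0.1997, 0.0457]
orientation: [2.215, 2.228, 0.003]
ft_force: [-0.2, -0.0, -0.8]
grip_width: 0.0602
grasp_force: 0.0
```

servo_tool([
  {"travel": [0, 0, 0], "angular": [0, 0, 0], "jaw": 0.6},
  {"travel": [0, 0, 0], "angular": [0, 0, 0], "jaw": 0.6},
  {"travel": [0, 0, 0], "angular": [0, 0, 0], "jaw": 0.6},
  {"travel": [0, 0, 0], "angular": [0, 0, 0], "jaw": 0.6},
])

```text
t: 17.85
position: [0.5595, 0.1998, 0.0457]
orientation: [2.215, 2.228, 0.002]
ft_force: [-0.8, 0.2, 5.7]
grip_width: 0.0441
grasp_force: 30.4
```

servo_tool([
  {"travel": [0, 0, -2], "angular": [0, 0, 0], "jaw": 0.6},
  {"travel": [0, 0, -5], "angular": [0, 0, 0], "jaw": 0.6},
  {"travel": [0, 0, -5], "angular": [0, 0, 0], "jaw": 0.6},
  {"travel": [-5.05, 1.14, 0], "angular": [0, 0, 0], "jaw": 0.6},
  {"travel": [-5.05, 1.14, 0], "angular": [0, 0, 0], "jaw": 0.6},
  {"travel": [-5.05, 1.14, 0], "angular": [0, 0, 0], "jaw": 0.6},
  {"travel": [-5.05, 1.14, 0], "angular": [0, 0, 0], "jaw": 0.6},
  {"travel": [-5.05, 1.14, 0], "angular": [0, 0, 0], "jaw": 0.6},
])

```text
t: 18.85
position: [0.6177, -0.054, 0.1646]
orientation: [-2.214, -2.228, -0.0]
ft_force: [0.6, 0.5, 0.3]
grip_width: 0.0438
grasp_force: 30.8
```

servo_tool([
  {"travel": [-5.05, 1.14, 0], "angular": [0, 0, 0], "jaw": 0.6},
  {"travel": [0, 0, 0], "angular": [0, 0, 0], "jaw": 0.6},
  {"travel": [0, 0, 0], "angular": [0, 0, 0], "jaw": 0.6},
])

```text
t: 19.23
position: [0.629, -0.1024, 0.1643]
orientation: [-2.214, -2.227, -0.0]
ft_force: [0.2, -0.1, -1.0]
grip_width: 0.0439
grasp_force: 30.8
```

```bash
python3 - <<'E'
from plant import arm
from h import *
o=arm.get_obs(); p,R,y=state(o); print(np.round(p,4),round(y,2),o["grip_width"],o["grasp_force"],togo(o,[.6298,-.1028,.0502]))
E
```

```text
[ 0.629  -0.1024  0.1643] 0.34 0.04387067350530549 30.849173069000244 (array([-0.05,  0.09, 11.41]), np.float64(0.34))
```

servo_tool([
  {"travel": [-0.05, 0.1, 3.5], "angular": [0, 0, 0], "jaw": 0.6},
  {"travel": [0, 0, 3.5], "angular": [0, 0, 0], "jaw": 0.6},
  {"travel": [0, 0, 2.5], "angular": [0, 0, 0], "jaw": 0.6},
  {"travel": [0, 0, 1.2], "angular": [0, 0, 0], "jaw": 0.6},
  {"travel": [0, 0, 0.5], "angular": [0, 0, 0], "jaw": 0.6},
  {"travel": [0, 0, 0.2], "angular": [0, 0, 0], "jaw": 0.6},
  {"travel": [0, 0, 0], "angular": [0, 0, 0], "jaw": 0.6},
  {"travel": [0, 0, 0], "angular": [0, 0, 0], "jaw": 0.6},
])

```text
t: 20.23
position: [0.6308, -0.1036, 0.0515]
orientation: [2.214, 2.227, 0.001]
ft_force: [-0.3, -0.7, -1.0]
grip_width: 0.0439
grasp_force: 30.9
```

servo_tool([
  {"travel": [0, 0, 0], "angular": [0, 0, 0], "jaw": 0.34},
  {"travel": [0, 0, 0], "angular": [0, 0, 0], "jaw": 0.34},
  {"travel": [0, 0, 0], "angular": [0, 0, 0], "jaw": 0.34},
])

```text
t: 20.6
position: [0.6304, -0.1035, 0.0509]
orientation: [2.215, 2.228, 0.0]
ft_force: [-0.2, -0.7, -0.7]
grip_width: 0.0562
grasp_force: 0.0
```

servo_tool([
  {"travel": [0, 0, -3], "angular": [0, 0, 0], "jaw": 0.34},
  {"travel": [0, 0, -6], "angular": [0, 0, 0], "jaw": 0.34},
  {"travel": [0, 0, -6], "angular": [0, 0, 0], "jaw": 0.34},
  {"travel": [3.44, -3.94, 0], "angular": [0, 0, 0], "jaw": 0.34},
  {"travel": [3.44, -3.94, 0], "angular": [0, 0, 0], "jaw": 0.34},
  {"travel": [3.44, -3.94, 0], "angular": [0, 0, 0], "jaw": 0.34},
  {"travel": [3.44, -3.94, 0], "angular": [0, 0, 0], "jaw": 0.34},
  {"travel": [3.44, -3.94, 0], "angular": [0, 0, 0], "jaw": 0.34},
])

```text
t: 21.6
position: [0.431, 0.0683, 0.2009]
orientation: [2.215, 2.228, 0.001]
ft_force: [-0.1, 0.3, 0.5]
grip_width: 0.0564
grasp_force: 0.0
```

servo_tool([
  {"travel": [0, 0, 0], "angular": [0, 0, -7.85], "jaw": 0.34},
  {"travel": [0, 0, 0], "angular": [0, 0, -7.85], "jaw": 0.34},
  {"travel": [0, 0, 0], "angular": [0, 0, -7.85], "jaw": 0.34},
  {"travel": [0, 0, 0], "angular": [0, 0, 0], "jaw": 0.34},
  {"travel": [0, 0, 0], "angular": [0, 0, 0], "jaw": 0.34},
])

```text
t: 22.22
position: [0.4323, 0.0672, 0.2008]
orientation: [-1.716, -2.631, -0.0]
ft_force: [0.7, 1.0, -0.2]
grip_width: 0.0561
grasp_force: 0.0
```

```bash
python3 - <<'E'
from plant import arm, viewer
import pickle
from h import *
c=viewer.read_camera("wrist");s=viewer.read_camera("side");o=arm.get_obs(); p,R,y=state(o); print(np.round(p,4),round(y,2),o["grip_width"],np.round(o["joints"],2))
pickle.dump((c,s),open("w8.pkl","wb"))
H=hsv(c); g=(H[...,1]<50)&(H[...,2]>75)
u=pix(c,[.4321,.0677,.066]).astype(int); print("expect",u)
m=biggest(cv2.morphologyEx(g.astype(np.uint8),cv2.MORPH_CLOSE,np.ones((5,5))),u[0]-45,u[1]-45,u[0]+45,u[1]+45); print(blobs(m,50))
r=rect(m,c,.066,"black"); print(togo(o,[*r[0],.0555]))
d=biggest(H[...,2]<75,u[0]-60,u[1]-60,u[0]+60,u[1]+60);rect(d,c,.052,"base")
a=c["image"][u[1]-100:u[1]+100,u[0]-130:u[0]+130,::-1]; b=s["image"][220:340,300:456,::-1]
cv2.imwrite("pics/m8.png",np.hstack([cv2.resize(a,(390,300)),cv2.resize(b,(390,300))]))
E
```

```text
[0.4323 0.0672 0.2008] 23.81 0.05661463659441657 [-0.58  0.11  0.35  2.12 -0.05  0.92  0.22]
expect [324 222]
[(np.int32(1024), array([324.3, 221.3]), [312, 201, 25, 42])]
black [0.4317 0.0677] [19.3 34.5] 24.4
(array([ 0.06, -0.03, 14.53]), np.float64(23.81))
base [0.4303 0.0688] [31.3 54.8] 23.8
```

View pics/m8.png

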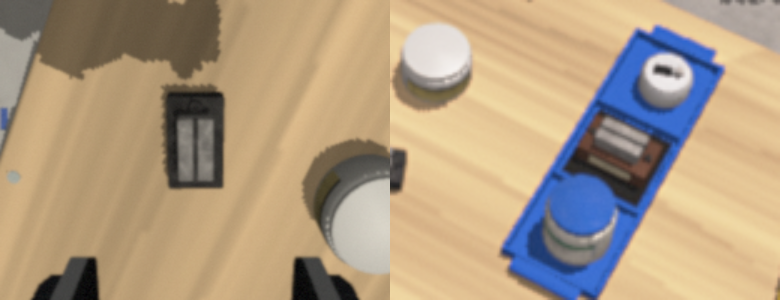

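Left: the black die is square to the tool at (195,140). Right: the blue kit is complete, with jar, die and counter each in their own compartment. Gripping the black die.

servo_tool([
  {"travel": [0.05, 0, 4], "angular": [0, 0, 0], "jaw": 0.34},
  {"travel": [0, 0, 4], "angular": [0, 0, 0], "jaw": 0.34},
  {"travel": [0, 0, 3], "angular": [0, 0, 0], "jaw": 0.34},
  {"travel": [0, 0, 2], "angular": [0, 0, 0], "jaw": 0.34},
  {"travel": [0, 0, 1], "angular": [0, 0, 0], "jaw": 0.34},
  {"travel": [0, 0, 0.5], "angular": [0, 0, 0], "jaw": 0.34},
  {"travel": [0, 0, 0], "angular": [0, 0, 0], "jaw": 0.34},
  {"travel": [0, 0, 0], "angular": [0, 0, 0], "jaw": 0.92},
], newtons=60)

```text
t: 23.32
position: [0.4326, 0.068, 0.0564]
orientation: [1.713, 2.632, 0.002]
ft_force: [0.4, -0.4, 0.5]
grip_width: 0.0393
grasp_force: 0.0
```

servo_tool([
  {"travel": [0, 0, 0], "angular": [0, 0, 0], "jaw": 0.92},
  {"travel": [0, 0, 0], "angular": [0, 0, 0], "jaw": 0.92},
  {"travel": [0, 0, 0], "angular": [0, 0, 0], "jaw": 0.92},
  {"travel": [0, 0, 0], "angular": [0, 0, 0], "jaw": 0.92},
])

```text
t: 23.82
position: [0.4323, 0.0679, 0.0565]
orientation: [1.713, 2.633, 0.001]
ft_force: [-1.5, -0.0, 6.0]
grip_width: 0.0169
grasp_force: 59.1
```

servo_tool([
  {"travel": [0, 0, -2], "angular": [0, 0, 0], "jaw": 0.92},
  {"travel": [0, 0, -4], "angular": [0, 0, 0], "jaw": 0.92},
  {"travel": [0, 0, -4.5], "angular": [0, 0, 0], "jaw": 0.92},
  {"travel": [0, 0, -4], "angular": [0, 0, 0], "jaw": 0.92},
  {"travel": [-5.52, -0.56, 0], "angular": [0, 0, 0], "jaw": 0.92},
  {"travel": [-5.52, -0.56, 0], "angular": [0, 0, 0], "jaw": 0.92},
  {"travel": [-5.52, -0.56, 0], "angular": [0, 0, 0], "jaw": 0.92},
  {"travel": [-5.52, -0.56, 0], "angular": [0, 0, 0], "jaw": 0.92},
])

```text
t: 24.82
position: [0.5009, -0.1444, 0.2006]
orientation: [-1.712, -2.633, -0.001]
ft_force: [1.0, 0.5, -2.4]
grip_width: 0.0172
grasp_force: 59.6
```

servo_tool([
  {"travel": [-5.52, -0.56, 0], "angular": [0, 0, 0], "jaw": 0.92},
  {"travel": [-5.52, -0.55, 0], "angular": [0, 0, 0], "jaw": 0.92},
  {"travel": [-5.52, -0.55, 0], "angular": [0, 0, 0], "jaw": 0.92},
  {"travel": [0, 0, 0], "angular": [0, 0, 6.2], "jaw": 0.92},
  {"travel": [0, 0, 0], "angular": [0, 0, 6.2], "jaw": 0.92},
  {"travel": [0, 0, 0], "angular": [0, 0, 0], "jaw": 0.92},
  {"travel": [0, 0, 0], "angular": [0, 0, 0], "jaw": 0.92},
])

```text
t: 25.7
position: [0.5528, -0.3008, 0.2005]
orientation: [-1.985, -2.434, -0.0]
ft_force: [-0.1, -0.1, -2.7]
grip_width: 0.017
grasp_force: 59.6
```

```bash
python3 - <<'E'
from plant import arm, viewer
import pickle
from h import *
c=viewer.read_camera("wrist");o=arm.get_obs(); p,R,y=state(o); print(np.round(p,4),round(y,2),o["grip_width"],o["grasp_force"])
pickle.dump(c,open("w9.pkl","wb")); cv2.imwrite("pics/w9.png",c["image"][:,:,::-1])
print("expect",pix(c,[.553,-.3016,.04]),togo(o,[.553,-.3016,.0611]))
H=hsv(c); yel=(H[...,0]>20)&(H[...,0]<35)&(H[...,1]>150)&(H[...,2]>60)
k=cv2.morphologyEx(yel.astype(np.uint8),cv2.MORPH_CLOSE,np.ones((7,7)))
m=biggest(k,120,130,530,300); print(blobs(m,500))
P=max(cv2.findContours(m.astype(np.uint8),0,1)[0],key=len); rect(m,c,.048,"yel")
# wall edges: per-column top row and bottom row of the mask
for x in (200,230,430,450):
    r=np.flatnonzero(m[:,x]); print(x,r[0],r[-1],np.round(plane(c,(x,r[0]),.048)[:2],4),np.round(plane(c,(x,r[-1]),.048)[:2],4))
q=np.flatnonzero(m[213]); print(q[0],q[-1],[np.round(plane(c,(t,213),.048)[:2],4) for t in (q[0],q[-1])], np.flatnonzero(~m[213,q[0]:q[-1]])[[0,-1]]+q[0])
E
```

```text
[ 0.5528 -0.3009  0.2006] 11.59 0.017152108523927376 59.55859422683716
expect [324.57675332 215.27586093] (array([-0.08,  0.  , 13.95]), np.float64(11.59))
[(np.int32(23510), array([325. , 212.2]), [161, 165, 329, 99])]
yel [ 0.5529 -0.3003] [272.4  85.9] 11.4
200 166 262 [ 0.4447 -0.2793] [ 0.4528 -0.3639]
230 166 262 [ 0.4686 -0.2744] [ 0.4789 -0.3585]
430 166 263 [ 0.6283 -0.2414] [ 0.6534 -0.3236]
450 166 263 [ 0.6442 -0.2381] [ 0.6708 -0.32  ]
165 485 [array([ 0.4194, -0.3249]), array([ 0.6857, -0.27  ])] [286 364]
```

The wrist measurement (0.5529,-0.3003, 272x86 mm, 11.4°) agrees with the side view. Lowering the black die.

servo_tool([
  {"travel": [0, 0, 4], "angular": [0, 0, 0], "jaw": 0.92},
  {"travel": [0, 0, 4], "angular": [0, 0, 0], "jaw": 0.92},
  {"travel": [0, 0, 3], "angular": [0, 0, 0], "jaw": 0.92},
  {"travel": [0, 0, 1.6], "angular": [0, 0, 0], "jaw": 0.92},
  {"travel": [0, 0, 0.9], "angular": [0, 0, 0], "jaw": 0.92},
  {"travel": [0, 0, 0.45], "angular": [0, 0, 0], "jaw": 0.92},
  {"travel": [0, 0, 0], "angular": [0, 0, 0], "jaw": 0.92},
  {"travel": [0, 0, 0], "angular": [0, 0, 0], "jaw": 0.92},
])

```text
t: 26.75
position: [0.5535, -0.3016, 0.0621]
orientation: [1.987, 2.432, 0.001]
ft_force: [0.3, -0.8, -2.9]
grip_width: 0.0169
grasp_force: 59.5
```

servo_tool([
  {"travel": [0, 0, 0], "angular": [0, 0, 0], "jaw": 0.5},
  {"travel": [0, 0, 0], "angular": [0, 0, 0], "jaw": 0.5},
  {"travel": [0, 0, 0], "angular": [0, 0, 0], "jaw": 0.5},
  {"travel": [0, 0, 0], "angular": [0, 0, 0], "jaw": 0.5},
])

```text
t: 27.25
position: [0.553, -0.3014, 0.0614]
orientation: [1.988, 2.433, 0.0]
ft_force: [-0.2, 0.4, 1.2]
grip_width: 0.0426
grasp_force: 0.0
```

servo_tool([
  {"travel": [0, 0, -3], "angular": [0, 0, 0], "jaw": 0.5},
  {"travel": [0, 0, -6], "angular": [0, 0, 0], "jaw": 0.5},
  {"travel": [0, 0, -6], "angular": [0, 0, 0], "jaw": 0.3},
  {"travel": [0, 0, -5], "angular": [0, 0, 0], "jaw": 0.15},
  {"travel": [5.5, 0.73, 0], "angular": [0, 0, 0], "jaw": 0.15},
  {"travel": [5.5, 0.73, 0], "angular": [0, 0, 0], "jaw": 0.15},
  {"travel": [5.5, 0.73, 0], "angular": [0, 0, 0], "jaw": 0.15},
  {"travel": [5.5, 0.73, 0], "angular": [0, 0, 0], "jaw": 0.15},
])

```text
t: 28.25
position: [0.5373, -0.0782, 0.2614]
orientation: [1.988, 2.432, 0.001]
ft_force: [-0.4, -0.6, 0.2]
grip_width: 0.0727
grasp_force: 0.0
```

servo_tool([
  {"travel": [5.5, 0.73, 0], "angular": [0, 0, 0], "jaw": 0.15},
  {"travel": [5.5, 0.73, 0], "angular": [0, 0, 0], "jaw": 0.15},
  {"travel": [5.5, 0.73, 0], "angular": [0, 0, 0], "jaw": 0.15},
  {"travel": [5.5, 0.73, 0], "angular": [0, 0, 0], "jaw": 0.15},
  {"travel": [5.5, 0.73, 0], "angular": [0, 0, 0], "jaw": 0.15},
  {"travel": [5.5, 0.73, 0], "angular": [0, 0, 0], "jaw": 0.15},
  {"travel": [5.5, 0.73, 0], "angular": [0, 0, 0], "jaw": 0.15},
  {"travel": [0, 0, 0], "angular": [0, 0, 0], "jaw": 0.15},
])

```text
t: 29.25
position: [0.509, 0.3135, 0.2605]
orientation: [-1.975, -2.44, -0.0]
ft_force: [0.4, -0.4, -0.8]
grip_width: 0.0727
grasp_force: 0.0
```

```bash
python3 - <<'E'
from plant import arm, viewer
import pickle
from h import *
c=viewer.read_camera("wrist");o=arm.get_obs(); p,R,y=state(o); print(np.round(p,4),round(y,2),o["grip_width"])
w1=pickle.load(open("w1.pkl","rb"))
def cap(c):
    H=hsv(c); m=((H[...,0]<6)|(H[...,0]>174))&(H[...,1]>150)&(H[...,2]>60); return [b for b in blobs(m,200)]
for b in cap(c):
    q=plane(c,b[1],.141); print(b,np.round(q,4),togo(o,[q[0],q[1],.086]))
print("expect",pix(c,[.5114,.3079,.141]))
b=min(cap(c),key=lambda b:abs(b[1]-pix(c,[.5114,.3079,.141])).sum()); print(tri(w1,(380.7,177),c,b[1]))
E
```

```text
[0.5101 0.3098 0.2607] 11.76 0.07315105403742525
(np.int32(978), array([252.3,  30.8]), [236, 12, 33, 38]) [0.4349 0.4347 0.141 ] (array([13.77, -4.8 , 17.47]), np.float64(11.76))
(np.int32(913), array([372.4,  51.4]), [357, 34, 32, 36]) [0.514  0.4394 0.141 ] (array([12.61,  3.04, 17.46]), np.float64(11.76))
(np.int32(1540), array([325.2, 233.3]), [304, 211, 44, 45]) [0.5102 0.3097 0.141 ] (array([-1.000e-02,  2.000e-02,  1.747e+01]), np.float64(11.76))
expect [326.28770913 235.8212006 ]
(array([0.51057181, 0.30820913, 0.13633238]), np.float64(0.00017966192955878806))
```

The cap centre (0.5105,0.309) and cap height of about 0.136–0.141 confirm the big bottle. Descending to grip it.

servo_tool([
  {"travel": [0, 0, 0], "angular": [0, 0, 0], "jaw": 0.15},
  {"travel": [0, 0, 5], "angular": [0, 0, 0], "jaw": 0.15},
  {"travel": [0, 0, 5], "angular": [0, 0, 0], "jaw": 0.15},
  {"travel": [0, 0, 4], "angular": [0, 0, 0], "jaw": 0.15},
  {"travel": [0, 0, 2.5], "angular": [0, 0, 0], "jaw": 0.15},
  {"travel": [0, 0, 1.5], "angular": [0, 0, 0], "jaw": 0.15},
  {"travel": [0, 0, 0], "angular": [0, 0, 0], "jaw": 0.15},
  {"travel": [0, 0, 0], "angular": [0, 0, 0], "jaw": 0.7},
], newtons=40)

```text
t: 30.3
position: [0.5121, 0.3076, 0.0826]
orientation: [1.988, 2.431, 0.004]
ft_force: [-0.0, 0.3, 0.1]
grip_width: 0.0561
grasp_force: 0.0
```

servo_tool([
  {"travel": [0, 0, 0], "angular": [0, 0, 0], "jaw": 0.7},
  {"travel": [0, 0, 0], "angular": [0, 0, 0], "jaw": 0.7},
  {"travel": [0, 0, 0], "angular": [0, 0, 0], "jaw": 0.7},
  {"travel": [0, 0, 0], "angular": [0, 0, 0], "jaw": 0.7},
])

```text
t: 30.8
position: [0.5117, 0.3079, 0.0827]
orientation: [1.988, 2.433, 0.003]
ft_force: [-1.8, -0.7, 6.3]
grip_width: 0.0369
grasp_force: 39.7
```

servo_tool([
  {"travel": [0, 0, -2], "angular": [0, 0, 0], "jaw": 0.7},
  {"travel": [0, 0, -4], "angular": [0, 0, 0], "jaw": 0.7},
  {"travel": [0, 0, -4], "angular": [0, 0, 0], "jaw": 0.7},
  {"travel": [0, 0, -4], "angular": [0, 0, 0], "jaw": 0.7},
  {"travel": [-3, -0.8, 0], "angular": [0, 0, 0], "jaw": 0.7},
  {"travel": [-5.04, -1.35, 0], "angular": [0, 0, 0], "jaw": 0.7},
  {"travel": [-5.04, -1.35, 0], "angular": [0, 0, 0], "jaw": 0.7},
  {"travel": [-5.04, -1.35, 0], "angular": [0, 0, 0], "jaw": 0.7},
])

```text
t: 31.8
position: [0.4992, 0.1187, 0.2214]
orientation: [1.987, 2.433, 0.001]
ft_force: [0.2, -0.3, -1.4]
grip_width: 0.0374
grasp_force: 40.3
```

servo_tool([
  {"travel": [-5.04, -1.35, 0], "angular": [0, 0, 0], "jaw": 0.7},
  {"travel": [-5.04, -1.35, 0], "angular": [0, 0, 0], "jaw": 0.7},
  {"travel": [-5.04, -1.35, 0], "angular": [0, 0, 0], "jaw": 0.7},
  {"travel": [-5.04, -1.35, 0], "angular": [0, 0, 0], "jaw": 0.7},
  {"travel": [-5.04, -1.35, 0], "angular": [0, 0, 0], "jaw": 0.7},
  {"travel": [-5.04, -1.35, 0], "angular": [0, 0, 0], "jaw": 0.7},
  {"travel": [-5.04, -1.35, 0], "angular": [0, 0, 0], "jaw": 0.7},
  {"travel": [-5.04, -1.35, 0], "angular": [0, 0, 0], "jaw": 0.7},
])

```text
t: 32.8
position: [0.4739, -0.2976, 0.2213]
orientation: [1.987, 2.433, 0.001]
ft_force: [0.3, 0.1, -0.9]
grip_width: 0.0371
grasp_force: 40.3
```

servo_tool([
  {"travel": [-2.04, -0.58, 0], "angular": [0, 0, 0], "jaw": 0.7},
  {"travel": [0, 0, 0], "angular": [0, 0, 0], "jaw": 0.7},
  {"travel": [0, 0, 0], "angular": [0, 0, 0], "jaw": 0.7},
  {"travel": [0, 0, 0], "angular": [0, 0, 0], "jaw": 0.7},
])

```text
t: 33.3
position: [0.4731, -0.3158, 0.2211]
orientation: [-1.984, -2.435, -0.001]
ft_force: [0.2, 0.9, -1.3]
grip_width: 0.037
grasp_force: 40.3
```

```bash
python3 - <<'E'
from plant import arm
from h import *
o=arm.get_obs(); p,R,y=state(o); print(np.round(p,4),round(y,2),o["grip_width"],o["grasp_force"],togo(o,[.4726,-.3172,.0872]))
E
```

```text
[ 0.4731 -0.3158  0.2211] 11.64 0.03704467877293677 40.319366455078125 (array([-0.14, -0.08, 13.39]), np.float64(11.64))
```

servo_tool([
  {"travel": [-0.1, -0.05, 4], "angular": [0, 0, 0], "jaw": 0.7},
  {"travel": [0, 0, 4], "angular": [0, 0, 0], "jaw": 0.7},
  {"travel": [0, 0, 3], "angular": [0, 0, 0], "jaw": 0.7},
  {"travel": [0, 0, 1.4], "angular": [0, 0, 0], "jaw": 0.7},
  {"travel": [0, 0, 0.7], "angular": [0, 0, 0], "jaw": 0.7},
  {"travel": [0, 0, 0.35], "angular": [0, 0, 0], "jaw": 0.7},
  {"travel": [0, 0, 0], "angular": [0, 0, 0], "jaw": 0.7},
  {"travel": [0, 0, 0], "angular": [0, 0, 0], "jaw": 0.7},
])

```text
t: 34.3
position: [0.4727, -0.3188, 0.0875]
orientation: [1.987, 2.432, 0.001]
ft_force: [-0.2, 0.1, -1.3]
grip_width: 0.0369
grasp_force: 40.3
```

servo_tool([
  {"travel": [0, 0, 0], "angular": [0, 0, 0], "jaw": 0.45},
  {"travel": [0, 0, 0], "angular": [0, 0, 0], "jaw": 0.4},
  {"travel": [0, 0, 0], "angular": [0, 0, 0], "jaw": 0.35},
  {"travel": [0, 0, 0], "angular": [0, 0, 0], "jaw": 0.35},
])

```text
t: 34.8
position: [0.4723, -0.3186, 0.0868]
orientation: [1.988, 2.433, 0.0]
ft_force: [-0.3, 0.0, 0.9]
grip_width: 0.0554
grasp_force: 0.0
```

servo_tool([
  {"travel": [0, 0, -3], "angular": [0, 0, 0], "jaw": 0.35},
  {"travel": [0, 0, -5], "angular": [0, 0, 0], "jaw": 0.35},
  {"travel": [0, 0, -5], "angular": [0, 0, 0], "jaw": 0.35},
  {"travel": [0, 0, -5], "angular": [0, 0, 0], "jaw": 0.35},
  {"travel": [5, 0, 0], "angular": [0, 0, 0], "jaw": 0.35},
  {"travel": [5, 0, 0], "angular": [0, 0, 0], "jaw": 0.35},
  {"travel": [0, 0, 0], "angular": [0, 0, 0], "jaw": 0.35},
  {"travel": [0, 0, 0], "angular": [0, 0, 0], "jaw": 0.35},
])

```text
t: 35.8
position: [0.4524, -0.2211, 0.2671]
orientation: [1.988, 2.432, 0.0]
ft_force: [-0.4, 0.6, 0.1]
grip_width: 0.0554
grasp_force: 0.0
```

```bash
python3 - <<'E'
from plant import arm, viewer
from h import *
s=viewer.read_camera("side");o=arm.get_obs();print(np.round(o["position"],3),np.round(o["ft_force"],1))
cv2.imwrite("pics/s10.png",cv2.resize(s["image"][140:410,170:530,::-1],(800,600),interpolation=cv2.INTER_CUBIC))
E
```

```text
[ 0.452 -0.222  0.267] [-0.5  0.9  0.5]
```

View pics/s10.png

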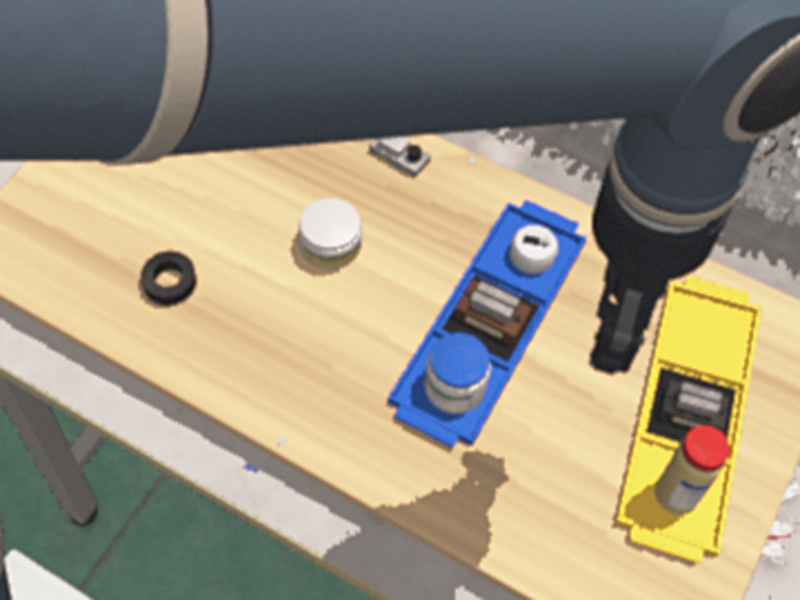

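Both kits are in place. The blue tray holds the jar (458,375), brown die (488,310) and counter (533,248), and the yellow tray holds the black die (693,403) and the upright oil bottle (692,470). The tin, tape and gauge haven't moved and the gripper is clear.

```bash
python3 -c "
from plant import arm
print(arm.sign_off())"
```

```text
the job is handed in; nothing more can be done
None
```

I made up both kits and handed the job in at about 36 s of the 131 s limit; the last camera check showed all five pieces upright in their compartments and the tin, tape and gauge where they were.

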